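Lock the filter cover of the glue-bench fume extractor with its slotted key

ROBOT

A 6-joint arm with a two-finger parallel gripper is mounted at the origin on the work surface. World frame = base frame: x ahead of the robot, y to its left, z up, the work surface at z = 0. Lengths are in m, angles in rad, forces in N, time in s.
With the tool pointing down it reaches from about 0.3 to 0.775 m from the base axis. Payload 14.6 kg.
Tool frame: the origin (TCP) lies midway between the tips of the shut fingers; the grasp point (between the pads) lies 19 mm behind it; z points along the fingers, y is the line along which they close (so a half turn about z gives the same grasp; the last joint's range is limited). The gripper opens to 94 mm and grips with 3 to 60 N. Pads are 16 mm wide; open, the fingers measure 119 mm over their backs; the gripper's body (75 mm by 177 mm) begins 78 mm behind the grasp point.
Start: joints at [-1.27, 0.3, 1.521, -0, 1.321, -0.067], TCP at [0.198, -0.513, 0.205] pointing down, gripper open.
Joint ranges: [-3.03, 3.03], [-0.79, 2.21], [0.23, 2.52], [-1.04, 4.18], [0, 3.07], [-2.55, 2.55]. Speed limits (rad/s): [2.22, 2.22, 2.57, 3.14, 3.14, 3.14].

INTERFACE

Orientations are given as [roll, pitch, yaw] about the fixed x, y, z axes, in that order (R = Rz(yaw) Ry(pitch) Rx(roll)).
In Python, from station import telemetry, optics, ctrl gives the robot as it stands.
- The arm moves only by the tool carry_out, never from a script. Its argument "plan" is a list that holds one entry, the list of rows, each a list of 7 numbers: the shift along the tool's x, y, z in mm, then the turn, a rotation vector about the tool's x, y, z in rad, then the finger opening in mm, from 0 to 94. A call has 1 to 20 rows; each row shifts and turns the commanded pose from where the row before left it, along the tool's axes as they then stand; what a row does not reach is not made up. A row lasts 1/12 s, in which the tool goes at most 41.7 mm and 7.16 degrees, less where a joint would pass 70% of its speed; a pose out of reach is approached as far as the arm can. A call with a gripper value outside its range is refused whole. The fingers move at their own pace and stop on an object; "squeeze" is the grip in N (left out, the last holds). Time passes only in rows, so rows that do not move let the fingers close. It gives the time, the measured TCP pose, the force, the opening and the grip force at its end, in the units of the state.
- telemetry.get_obs(): the state, without advancing time (a new reading comes with each control period).
- optics.camera(name): name is "side" or "top"; returns a dict with "pixels" (420x560x3 uint8, red, green, blue), "intrinsics" (3x3 intrinsics, pixels), "origin" and "rotation" of the camera in the world. Camera axes: x right, y down, z forward; pixel columns grow to the right and rows downward; lengths in m; the calibration is good to about 2 mm. A picture is of the moment at which its call begins. There is no depth.
- ctrl.hand_in(): hands the job in; it is judged then, once.
The state is a dict: "time_s": time; "qpos": joint angles; "joint_vel": joint speeds; "tau": joint torques, N m; "ee_pos": TCP position; "eef_rot": TCP orientation; "force": force on the tool from outside, world axes, zero at the start; "moment": the same for the moment, N m; "grip_width": finger opening in m; "grip_force": force on a finger pad.
Only numpy, scipy, OpenCV 4.12 (cv2) and the standard library are available. Lean on these libraries where they do the work, as an engineer would, in place of code of your own. Each camera call takes 0.05 s, during which the arm holds its last target. There are 200 camera calls.

TASK

The filter cover of the fume extractor is sitting loose on its springs. Take the orange flat-bladed key out of the wooden tool block, set its blade in the slot of the cover's stud, push the stud down and turn it clockwise about a quarter turn until it stops and springs up into its catch, holding the cover shut; do not force it past the stop (no more than about 25 N on the stud, the push and the twist of the blade together). Then put the key back in its hole in the block, let go of it, and leave everything else on the table as it stands.

Things in the scene. Friction and masses are not known exactly. Their poses are not given: they have to be found in the camera images.
- extractor: white fume extractor, a fixed steel case 280 x 280 x 105 mm, grille towards the robot; origin under its middle, x to its rear, z up. On top, in a dark frame 10 mm high, lies the yellow cover (196 x 212 x 8 mm), with the stud on the case's x axis, 75 mm in front of its middle. A black duct stub (60 mm across, 57 mm above the case) stands 187 mm behind the stud.
- cover (a joint): opening of the yellow cover about its rear hinge, rad: 0 shut, 0.05 loose (front edge lifted by springs). The hinge runs along the case's y axis, 78 mm behind its middle, 106 mm above the table and 153 mm behind the stud, so 0.05 rad lifts the stud 8 mm. A push of about 3 N on the stud shuts the cover.
- stud_press (a joint): how far the stud is pushed into the cover, m; its spring (4 N at first, 1.2 N more per mm) begins to give once the cover is shut. 0 is up, 0.009 bottomed hard. Not turned, it springs back to 0. It turns freely only when pushed in by 0.0062 or more (11.5 N); just bottomed it takes 15 N. Caught, it stands at 0.003.
- stud_turn (a joint): clockwise turn of the stud seen from above, rad; -0.1 to 0.15 when loose. Turned while pushed in, it meets a hard stop somewhere from 1.15 to 1.8, different on every machine and out of sight. Let up while held at the stop it rises into the catch and stays; let up short of it (by 0.06 or more) it may not catch. Turning takes about 0.03 N m; 0.08 N m at the stop is plenty.
- stud_slot (a point): centre of the floor of the slot in the steel stud's head; x along the slot, z up; moves and turns with the stud. Head 29 mm across, top 5 mm above this point. Slot closed at its ends: 17.5 mm long, 3.8 wide, 5 deep, barely chamfered. A dark collar (41 mm outside, 32 inside, rim 3 mm above this point) surrounds it. 129 mm above the table at the start, 121 with the cover shut.
- key: loose key, 86 mm tall, 90 g: orange handle block 44 (x) x 14 (y) x 36 mm, under it a 16 mm round ferrule 12 mm long, an 11 mm shaft, and a flat steel blade 15 mm wide (x), 2.6 thick (y), 12 long. Origin: middle of the handle's underside, z up. It stands upright in the block, the handle's underside on the block's top, handle roughly along the block. Either way round serves.
- key_tip (a point): middle of the blade's lower end, 50 mm under the key's origin; axes as the key's.
- tool_block: fixed wooden tool block 130 (x) x 70 (y) x 60 mm high; origin under its middle, z up.
- block_hole (a point): middle of the mouth of the key's hole in the block's top face, 30 mm along the block's +x from its middle: round, 19 mm across, through the whole block. The other hole (at -35 mm) holds the screwdriver.
- cross_driver: stubby screwdriver with a round yellow handle (25 mm across, 34 mm tall) that stands in the tool block's other hole; not needed; origin under its handle
- stick_box: blue carton of craft sticks, 120 x 75 x 60 mm; origin under its middle
- glue_gun: red hot-glue gun lying on its side, about 200 x 110 x 42 mm; origin under its barrel
- acrylic_bottle: white paint bottle, 68 mm across, 180 mm tall; origin under its middle
- red_bottle: red paint bottle, 60 mm across, 170 mm tall; origin under its middle
- paint_jar: small black paint jar with a white lid, 48 mm across, 45 mm tall; origin under its middle
- barn_house: little wooden model barn with red stick walls and roof, 80 x 90 x 100 mm; origin under its middle

How it is judged:
By the outcome, as a careful person would: the job done as asked, in the order asked, and still so for the second after the job is handed in, with the robot touching nothing.
It also fails if it takes over 70 s, if anything falls off the work surface, if the arm or the gripper's body presses on something with over 40 N, if the wrist force passes 120 N, or if a joint passes its speed limit or range.

## Working session

There is one attempt and no reset: what is moved stays moved. The work goes in short steps, Python scripts to look and compute and a tool call to move; the robot and the scene stay as the last step left them, time stands still between calls to the robot, and variables do not carry over. Pictures are saved under pics/ and viewed, at most 10 in all, crops included, and the job is handed in when it is done.

Besides the shell and the picture viewer there is one more tool, called after "Request:" as name([rows], argument=value, ...), one row to a line, values as JSON. carry_out: Moves the arm, as the interface text tells. Its arguments: {"type":"object","properties":{"plan":{"type":"array","items":{"type":"array","items":{"type":"array","items":{"type":"number"}}}},"squeeze":{"type":"number"}},"required":["plan"]}

```bash
mkdir -p pics; cat > h.py <<'E'
import numpy as np, cv2
from station import telemetry, optics, ctrl
def cam(n,f=None):
    c=optics.camera(n)
    if f: cv2.imwrite(f,cv2.cvtColor(c["pixels"],cv2.COLOR_RGB2BGR))
    return c
def ray(c,u,v):
    K=np.array(c["intrinsics"]);d=np.array(c["rotation"])@np.linalg.solve(K,[u,v,1]);return np.array(c["origin"]),d
def at_z(c,u,v,z):
    o,d=ray(c,u,v);return o+d*(z-o[2])/d[2]
def proj(c,p):
    q=np.array(c["intrinsics"])@(np.array(c["rotation"]).T@(np.array(p)-np.array(c["origin"])));return q[:2]/q[2]
def crop(c,u0,v0,w,h,k,f):
    im=c["pixels"][v0:v0+h,u0:u0+w]
    cv2.imwrite(f,cv2.cvtColor(cv2.resize(im,None,fx=k,fy=k,interpolation=cv2.INTER_CUBIC),cv2.COLOR_RGB2BGR))
E
python3 - <<'E'
from h import *
for n in("top","side"):
    c=cam(n,f"pics/{n}1.png");print(n,c["origin"],c["rotation"],c["intrinsics"])
print(telemetry.get_obs())
E
```

```text
top [0.46950914 0.00844836 0.9456966 ] [-3.01596470e+00 -6.22023667e-04 -1.59836001e+00] [[386.12761421   0.         275.57182044]
 [  0.         386.12761421 208.64767915]
 [  0.           0.           1.        ]]
side [0.25018408 0.8027888  0.75903838] [-2.21487455 -0.01498029 -2.7711225 ] [[438.12626758   0.         278.67450771]
 [  0.         438.12626758 207.34819187]
 [  0.           0.           1.        ]]
{'time_s': 0.1, 'qpos': array([-1.26957906e+00,  3.00421918e-01,  1.52149765e+00, -2.52088552e-05,
        1.32070823e+00, -6.66027755e-02]), 'joint_vel': array([ 0.00180989, -0.00184609, -0.00296384,  0.00139377,  0.00084609,
        0.00103072]), 'tau': array([ 1.17676507e-03, -5.32645547e+01, -3.53283548e+01,  7.09357113e-02,
        2.34822108e-02, -3.42755345e-05]), 'ee_pos': array([ 0.19769146, -0.51299629,  0.2049486 ]), 'eef_rot': array([-3.14055818e+00, -4.45284007e-05,  3.67826272e-01]), 'force': array([0.87808377, 0.41541892, 0.17799391]), 'moment': array([-0.0156251 ,  0.02090838,  0.01657946]), 'grip_force': 0.0, 'grip_width': 0.09435261117028884}
```

```bash
python3 - <<'E'
s=open('h.py').read()
s=s.replace('import numpy as np, cv2','import numpy as np, cv2\nfrom scipy.spatial.transform import Rotation as Ro')
s=s.replace('    if f: cv2','    c["rotation"]=Ro.from_euler("xyz",c["rotation"]).as_matrix()\n    if f: cv2')
open('h.py','w').write(s)
E
```

```text
(no output)
```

View pics/top1.png

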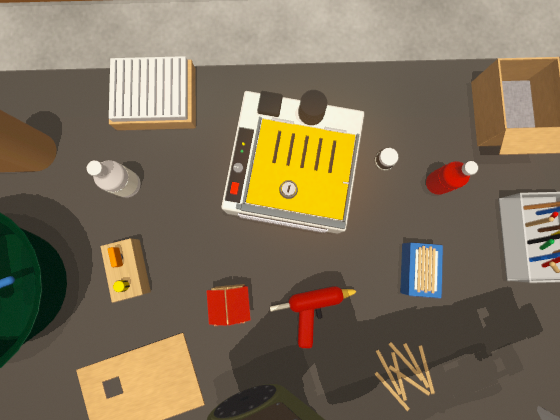

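View pics/side1.png

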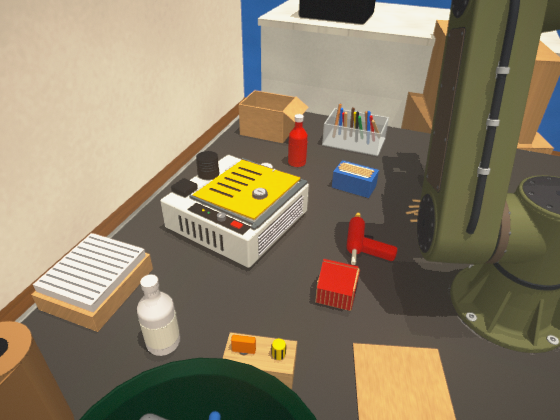

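```bash
python3 - <<'E'
from h import *
c=cam("top");s=cam("side")
crop(c,95,230,64,80,7,"pics/a.png");crop(c,270,170,40,40,7,"pics/b.png");crop(s,240,175,40,40,7,"pics/c.png")
a,b,d=[cv2.imread(f"pics/{x}.png") for x in "abc"]
o=np.zeros((560,448+280,3),np.uint8);o[:,:448]=a;o[:280,448:]=b;o[280:,448:]=d
cv2.imwrite("pics/m1.png",o)
E
```

```text
(no output)
```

View pics/m1.png

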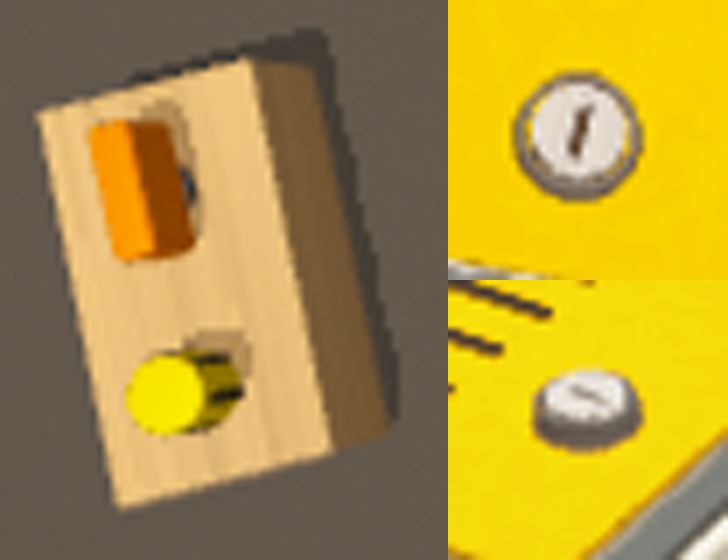

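```bash
python3 - <<'E'
from h import *
c=cam("top");s=cam("side")
f=lambda c,u0,v0,x,y,z:at_z(c,u0+(x+.5)/7-.5,v0+(y+.5)/7-.5,z)
B=np.array([f(c,95,230,*p,.06) for p in[(38,115),(250,58),(332,450),(120,507)]])
K=np.array([f(c,95,230,*p,.096) for p in[(90,125),(125,120),(155,255),(120,262)]])
print(B,B.mean(0));print(K,K.mean(0))
ang=lambda d:np.degrees(np.arctan2(d[1],d[0]))
d=B[0]+B[1]-B[2]-B[3];print("block yaw",ang(d),ang(B[0]-B[1]));u=d/np.linalg.norm(d);print("hole",B.mean(0)+.03*u)
print("key yaw",ang(K[0]+K[1]-K[2]-K[3]))
print("stud",f(c,270,170,132,133,.134),f(s,240,175,139,117,.134))
a,b=f(c,270,170,138,108,.134),f(c,270,170,125,155,.134);print("slot",a,b,(a+b)/2,ang(a-b))
# case top corners
C=[at_z(c,*p,.105) for p in[(245,93),(364,110),(345,231),(223,212)]];print(C,np.mean(C,0),ang(C[0]-C[3]),ang(C[1]-C[2]),ang(C[0]-C[1]))
print(telemetry.get_obs()["time_s"])
E
```

```text
[[0.50638897 0.407945   0.06      ]
 [0.52306692 0.33919401 0.06      ]
 [0.39649174 0.31040759 0.06      ]
 [0.38044291 0.37801396 0.06      ]] [0.45159764 0.35889014 0.06      ]
[[0.50132349 0.37536021 0.096     ]
 [0.50258078 0.36445836 0.096     ]
 [0.46048754 0.35407662 0.096     ]
 [0.45863239 0.36489782 0.096     ]] [0.48075605 0.36469825 0.096     ]
block yaw 13.090081422823927 103.63568632150512
hole [0.48081809 0.36568462 0.06      ]
key yaw 13.812177024829865
stud [ 0.61435862 -0.02348285  0.134     ] [ 0.61144604 -0.02053812  0.134     ]
slot [ 0.6220424  -0.02555808  0.134     ] [ 0.60762622 -0.02113733  0.134     ] [ 0.61483431 -0.0233477   0.134     ] -17.048222801857282
[array([0.84329672, 0.06737136, 0.105     ]), array([ 0.79554638, -0.2016997 ,  0.105     ]), array([ 0.52240045, -0.14486496,  0.105     ]), array([0.57139172, 0.12039515, 0.105     ])] [ 0.68315882 -0.03969954  0.105     ] -11.034679184244665 -11.75408087733838 79.93684912392143
0.3
```

Request:
carry_out([
  [[23,-29,-2,0,0,0,94],[23,-29,-2,0,0,0,94],[23,-29,-2,0,0,0,94],[23,-29,-2,0,0,0,94],[23,-29,-2,0,0,0,94],[23,-29,-2,0,0,0,94],[23,-29,-2,0,0,0,94],[23,-29,-2,0,0,0,94],[23,-29,-2,0,0,0,94],[23,-29,-2,0,0,0,94],[23,-29,-2,0,0,0,94],[23,-29,-2,0,0,0,94],[23,-29,-2,0,0,0,94],[23,-29,-2,0,0,0,94],[23,-29,-2,0,0,0,80],[23,-29,-2,0,0,0,70],[23,-29,-2,0,0,0,60],[23,-29,-2,0,0,0,50],[23,-29,-2,0,0,0,50],[23,-29,-2,0,0,0,50]],
])

```text
time_s: 1.97
ee_pos: [0.4185, 0.1955, 0.2456]
eef_rot: [3.142, -0.0, 0.368]
force: [0.6, -0.1, 0.1]
grip_width: 0.0574
grip_force: 0.0
```

Request:
carry_out([
  [[0,0,0,0,0,-0.12,50],[0,0,0,0,0,-0.12,50],[0,0,0,0,0,-0.12,50],[0,0,0,0,0,-0.12,50],[0,0,0,0,0,-0.12,50],[0,0,0,0,0,-0.12,50],[0,0,0,0,0,-0.12,50],[0,0,0,0,0,-0.12,50],[0,0,0,0,0,-0.12,50],[0,0,0,0,0,-0.12,50],[0,0,0,0,0,-0.12,50],[0,0,0,0,0,-0.12,50],[0,0,0,0,0,-0.12,50],[0,0,0,0,0,-0.12,50],[0,0,0,0,0,-0.12,50],[0,0,0,0,0,-0.12,50],[0,0,0,0,0,-0.12,50],[0,0,0,0,0,-0.12,50],[0,0,0,0,0,-0.12,50],[0,0,0,0,0,-0.12,50]],
])

```text
time_s: 3.63
ee_pos: [0.4184, 0.1934, 0.2455]
eef_rot: [-3.142, 0.0, 2.774]
force: [0.4, -0.8, -0.0]
grip_width: 0.05
grip_force: 0.0
```

```bash
cat >> h.py <<'E'
def to(p,yaw,n=1):
    o=telemetry.get_obs();R=Ro.from_euler("xyz",o["eef_rot"]);T=Ro.from_euler("xyz",[np.pi,0,yaw])
    r=(R.inv()*T).as_rotvec();d=R.inv().apply(np.array(p)-o["ee_pos"])*1000
    print("pos",o["ee_pos"].round(4),o["eef_rot"].round(4),"q",o["qpos"].round(2),"t",o["time_s"],"F",o["force"].round(2),"M",o["moment"].round(3),"w",round(o["grip_width"],4),"gf",o["grip_force"])
    print("go mm",d.round(2),"rv",r.round(4))
E
python3 -c "
from h import *
to([.481,.365,.2],.238+np.pi)"
```

```text
pos [0.4184 0.1934 0.2455] [-3.1416  0.      2.7738] q [ 0.35  0.07  1.7  -0.    1.37 -0.85] t 3.6333 F [ 0.44 -0.79 -0.02] M [ 0.017 -0.141  0.002] w 0.05 gf 0.0
go mm [  3.3  182.64  45.46] rv [-0.      0.     -0.6058]
```

Request:
carry_out([
  [[0.7,36.5,0,0,0,0,50],[0.7,36.5,0,0,0,0,50],[0.7,36.5,0,0,0,0,50],[0.6,36.5,0,0,0,0,50],[0.6,36.6,0,0,0,0,50],[0,0,15,0,0,-0.121,50],[0,0,15,0,0,-0.121,50],[0,0,15,0,0,-0.121,50],[0,0,15,0,0,-0.121,50],[0,0,15,0,0,-0.122,50],[0,0,0,0,0,0,50],[0,0,0,0,0,0,50]],
])

```text
time_s: 4.63
ee_pos: [0.4819, 0.3645, 0.1702]
eef_rot: [-3.141, -0.001, -2.913]
force: [-0.1, 0.0, -0.3]
grip_width: 0.05
grip_force: 0.0
```

```bash
python3 - <<'E'
from h import *
to([.481,.365,.065],.238+np.pi)
c=cam("top");s=cam("side")
crop(c,75,210,100,100,4,"pics/a.png");crop(s,200,310,100,100,4,"pics/c.png")
cv2.imwrite("pics/m2.png",np.hstack([cv2.imread("pics/a.png"),cv2.imread("pics/c.png")]))
E
```

```text
pos [0.4819 0.3645 0.1702] [-3.1412e+00 -1.1000e-03 -2.9133e+00] q [ 0.59  0.45  1.4   0.    1.29 -1.21] t 4.6333 F [-0.13  0.03 -0.33] M [ 0.07  -0.062 -0.014] w 0.05 gf 0.0
go mm [  0.64   0.74 105.25] rv [-0.0004 -0.0011 -0.0097]
```

View pics/m2.png

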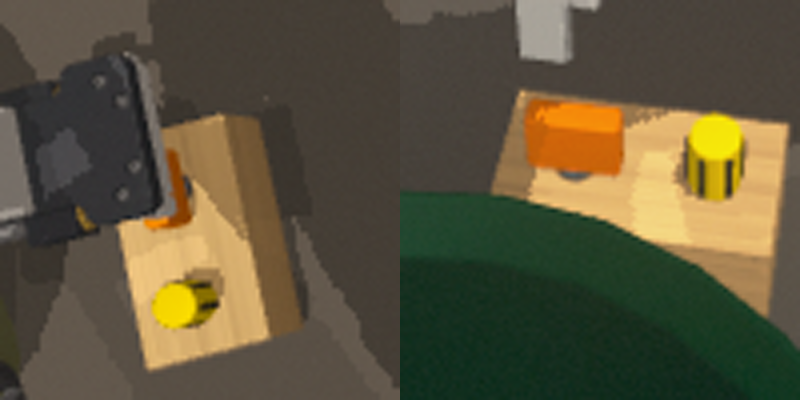

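```bash
python3 - <<'E'
from h import *
c=cam("top");s=cam("side")
for z in(0,.1,.2,.3,.4):
    p=at_z(c,66,285,z);print(p.round(3),proj(s,p).round(0))
E
```

```text
[0.418 0.514 0.   ] [240. 456.]
[0.423 0.461 0.1  ] [249. 393.]
[0.429 0.407 0.2  ] [259. 327.]
[0.434 0.354 0.3  ] [268. 257.]
[0.44 0.3  0.4 ] [279. 183.]
```

```bash
python3 - <<'E'
from h import *
c=cam("top");s=cam("side")
def edge(im,rng,f): return None
P=c["pixels"].astype(int);m=(P[...,1]>P[...,0]+12)&(P[...,1]>P[...,2]+5)
S=s["pixels"].astype(int);n=(S[...,1]>S[...,0]+12)&(S[...,1]>S[...,2]+5)
tp=[(np.where(m[v,:120])[0].max(),v) for v in range(220,370,10) if m[v,:120].any()]
sp={u:np.where(n[300:,u])[0].min()+300 for u in range(90,311,20) if n[300:,u].any()}
print(tp);print(sp)
for z in(.08,.11,.14,.17,.2):
    q=np.array([at_z(c,u,v,z)[:2] for u,v in tp])
    A=np.c_[2*q,np.ones(len(q))];x=np.linalg.lstsq(A,(q**2).sum(1),rcond=None)[0];r=np.sqrt(x[2]+x[:2]@x[:2])
    t=np.linspace(0,6.283,720);w=np.array([proj(s,[x[0]+r*np.cos(a),x[1]+r*np.sin(a),z]) for a in t])
    print(z,x[:2].round(3),r.round(3),[round(w[np.abs(w[:,0]-u)<4][:,1].min()-sp[u],1) for u in sp])
E
```

```text
[(np.int64(12), 290)]
{90: np.int64(408), 110: np.int64(392), 130: np.int64(379), 150: np.int64(369), 170: np.int64(362), 190: np.int64(359), 210: np.int64(358), 230: np.int64(360), 250: np.int64(365), 270: np.int64(375), 290: np.int64(389), 310: np.int64(411)}Traceback (most recent call last):
  File "<stdin>", line 13, in <module>
    return umr_minimum(a, axis, None, out, keepdims, initial, where)
ValueError: zero-size array to reduction operation minimum which has no identity
```

```bash
python3 - <<'E'
from h import *
c=cam("top");s=cam("side")
tp=[(0,211),(25,224),(46,245),(60,265),(66,285),(60,315),(40,343),(12,367)]
sp={90:408,130:379,170:362,210:358,250:365,290:389,310:411}
for z in(.0,.05,.1,.15,.2):
    q=np.array([at_z(c,u,v,z)[:2] for u,v in tp])
    A=np.c_[2*q,np.ones(len(q))];x=np.linalg.lstsq(A,(q**2).sum(1),rcond=None)[0];r=np.sqrt(x[2]+x[:2]@x[:2])
    t=np.linspace(0,6.283,1440);w=np.array([proj(s,[x[0]+r*np.cos(a),x[1]+r*np.sin(a),z]) for a in t])
    print(z,x[:2].round(3),r.round(3),"gap to hand axis",np.hypot(*(x[:2]-[.481,.365])).round(3)-r.round(3),[round(min(w[np.abs(w[:,0]-u)<6][:,1],default=np.nan)-sp[u],1) for u in sp])
E
```

```text
0.0 [0.406 0.712] 0.191 gap to hand axis 0.16399999999999998 [np.float64(98.0), np.float64(95.1), np.float64(95.6), np.float64(96.4), np.float64(97.6), np.float64(101.7), np.float64(106.9)]
0.05 [0.409 0.675] 0.181 gap to hand axis 0.137 [np.float64(74.1), np.float64(67.7), np.float64(66.2), np.float64(65.5), np.float64(64.5), np.float64(64.9), np.float64(66.6)]
0.1 [0.412 0.638] 0.171 gap to hand axis 0.11000000000000001 [np.float64(51.2), np.float64(40.0), np.float64(36.3), np.float64(33.8), np.float64(30.9), np.float64(27.7), np.float64(26.9)]
0.15 [0.416 0.6  ] 0.161 gap to hand axis 0.08299999999999999 [np.float64(31.4), np.float64(12.1), np.float64(5.8), np.float64(1.4), np.float64(-3.3), np.float64(-9.6), np.float64(-13.2)]
0.2 [0.419 0.563] 0.151 gap to hand axis 0.056999999999999995 [np.float64(24.9), np.float64(-15.5), np.float64(-25.2), np.float64(-31.6), np.float64(-37.8), np.float64(-47.6), np.float64(-53.6)]
```

Request:
carry_out([
  [[0.6,0.7,20,0,0,-0.01,50],[0,0,25,0,0,0,50],[0,0,25,0,0,0,50],[0,0,15,0,0,0,50],[0,0,5,0,0,0,50],[0,0,0,0,0,0,50],[0,0,0,0,0,0,50]],
])

```text
time_s: 5.62
ee_pos: [0.4817, 0.3654, 0.0815]
eef_rot: [3.141, 0.001, -2.9]
force: [0.9, -0.1, 0.4]
grip_width: 0.0505
grip_force: 0.0
```

Request:
carry_out([
  [[0,0,3,0,0,0,50],[0,0,3,0,0,0,50],[0,0,3,0,0,0,50],[0,0,3,0,0,0,50],[0,0,0,0,0,0,50]],
])

```text
time_s: 6.03
ee_pos: [0.4811, 0.365, 0.0679]
eef_rot: [-3.141, -0.001, -2.899]
force: [-0.4, -0.0, -0.2]
grip_width: 0.0502
grip_force: 0.0
```

Request:
carry_out([
  [[0,0,3,0,0,0,50],[0,0,0,0,0,0,30],[0,0,0,0,0,0,20],[0,0,0,0,0,0,10],[0,0,0,0,0,0,8],[0,0,0,0,0,0,5],[0,0,0,0,0,0,5],[0,0,0,0,0,0,5],[0,0,0,0,0,0,5],[0,0,0,0,0,0,5],[0,0,0,0,0,0,5]],
], squeeze=50)

```text
time_s: 6.95
ee_pos: [0.4813, 0.3652, 0.0655]
eef_rot: [3.142, 0.0, -2.899]
force: [-1.0, -0.3, 1.7]
grip_width: 0.0136
grip_force: 50.0
```

```bash
python3 -c "
from h import *
to([.481,.365,.2],.238+np.pi)"
```

```text
pos [0.4813 0.3652 0.0655] [ 3.1415e+00  1.0000e-04 -2.8994e+00] q [ 0.59  0.56  1.49  0.    1.09 -1.22] t 6.95 F [-0.98 -0.26  1.73] M [ 0.043 -0.129 -0.009] w 0.0136 gf 50.00047266483307
go mm [ 3.5000e-01 -7.0000e-02 -1.3446e+02] rv [0.     0.0001 0.0042]
```

Request:
carry_out([
  [[0,0,-10,0,0,0,5],[0,0,-30,0,0,0,5],[0,0,-30,0,0,0,5],[0,0,-30,0,0,0,5],[0,0,-20,0,0,0,5],[0,0,0,0,0,0,5]],
])

```text
time_s: 7.45
ee_pos: [0.4825, 0.366, 0.191]
eef_rot: [3.139, 0.007, -2.899]
force: [0.1, -0.3, -0.7]
grip_width: 0.0133
grip_force: 50.0
```

Request:
carry_out([
  [[-3,-34,-2,0,0,0,5],[-3,-34,-2,0,0,0,5],[-3,-34,-2,0,0,0,5],[-3,-34,-2,0,0,0,5],[-3,-34,-2,0,0,0,5],[-3,-34,-2,0,0,0,5],[-3,-34,-2,0,0,0,5],[-3,-34,-2,0,0,0,5],[-3,-34,-2,0,0,0,5],[-3,-34,-2,0,0,0,5],[-3,-34,-2,0,0,0,5],[-3,-34,-2,0,0,0,5],[0,0,0,0,0,0.11,5],[0,0,0,0,0,0.11,5],[0,0,0,0,0,0.11,5],[0,0,0,0,0,0.11,5],[0,0,0,0,0,0.1,5],[0,0,0,0,0,0,5],[0,0,0,0,0,0,5]],
])

```text
time_s: 9.03
ee_pos: [0.6139, -0.0223, 0.2089]
eef_rot: [-3.141, -0.001, 2.847]
force: [0.6, 0.4, -0.2]
grip_width: 0.0137
grip_force: 50.0
```

```bash
python3 - <<'E'
from h import *
to([.614,-.0225,.2],2.844)
c=cam("top");s=cam("side")
crop(c,235,140,100,100,4,"pics/a.png");crop(s,210,130,80,80,5,"pics/c.png")
cv2.imwrite("pics/m3.png",np.hstack([cv2.imread("pics/a.png"),cv2.imread("pics/c.png")]))
E
```

```text
pos [ 0.6139 -0.0223  0.2089] [-3.1414e+00 -9.0000e-04  2.8470e+00] q [-0.1   0.44  1.32  0.    1.38 -1.37] t 9.0333 F [ 0.63  0.42 -0.19] M [-0.011 -0.118 -0.084] w 0.0137 gf 50.000048875808716
go mm [-0.2  -0.18  8.91] rv [-0.0002 -0.0009  0.003 ]
```

View pics/m3.png

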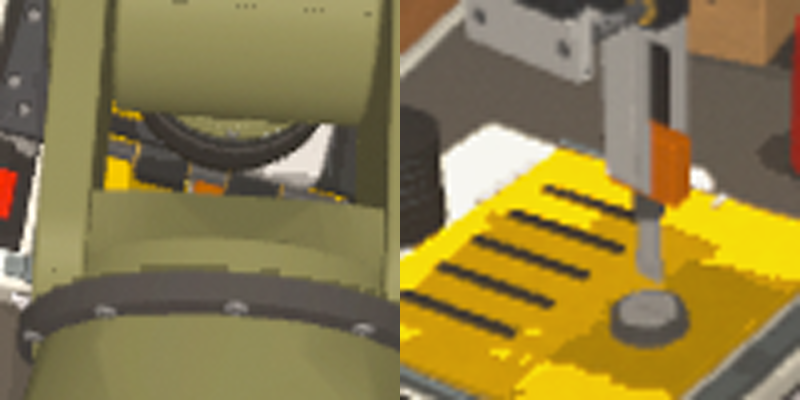

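Request:
carry_out([
  [[0,0,6,0,0,0,5],[0,0,5,0,0,0,5],[0,0,0,0,0,0,5],[0,0,0,0,0,0,5]],
])

```text
time_s: 9.47
ee_pos: [0.6139, -0.0223, 0.1978]
eef_rot: [-3.141, -0.001, 2.844]
force: [-0.4, 0.7, -1.8]
grip_width: 0.0133
grip_force: 50.0
```

```bash
python3 - <<'E'
from h import *
to([.614,-.0225,.2],2.844)
s=cam("side");o=telemetry.get_obs();p=o["ee_pos"]-[0,0,.0555]
yw=o["eef_rot"][2];x=np.array([np.cos(yw),np.sin(yw),0]);y=np.array([-x[1],x[0],0])
for k in(-1,1):
  for j in(-1,1): print(k,j,proj(s,p+k*.0075*x+j*.0013*y))
print("tip",proj(s,p),"head",proj(s,[.6145,-.0234,.134]))
crop(s,235,160,50,42,14,"pics/m4.png")
E
```

```text
pos [ 0.6139 -0.0223  0.1978] [-3.1414e+00 -1.0000e-03  2.8444e+00] q [-0.1   0.45  1.33  0.    1.36 -1.37] t 9.4667 F [-0.39  0.69 -1.8 ] M [ 0.024 -0.177  0.025] w 0.0133 gf 49.999632239341736
go mm [-0.16 -0.16 -2.15] rv [-0.0002 -0.001   0.0004]
-1 -1 [256.07286127 186.94058346]
-1 1 [256.75137067 186.48835036]
1 -1 [260.67307844 189.1112411 ]
1 1 [261.34918962 188.6526739 ]
tip [258.70415679 187.7943999 ] head [258.75769758 190.41545378]
```

View pics/m4.png

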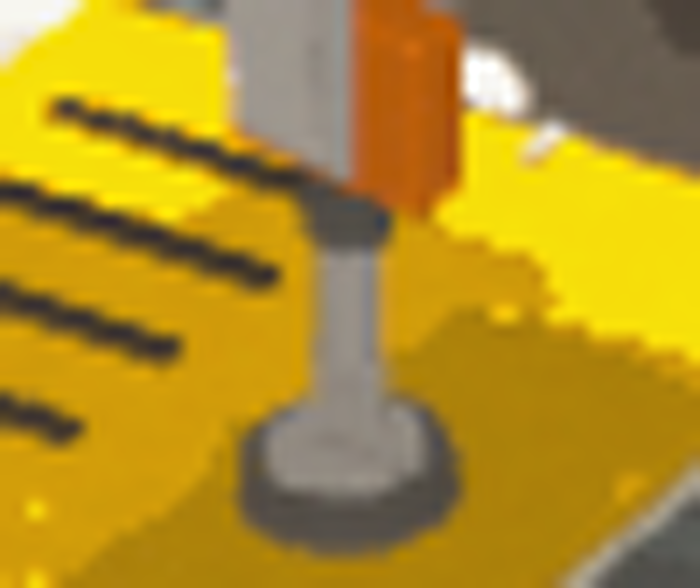

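```bash
python3 - <<'E'
from h import *
s=cam("side");o=telemetry.get_obs();p=o["ee_pos"]-[0,0,.0555]
cv=lambda x,y:(235+(x+.5)/14-.5,160+(y+.5)/14-.5)
for z in(.012,.02,.025,.038,.05):print(z,proj(s,p+[0,0,z]))
v=np.array(s["rotation"])[:,2];h=v*[1,1,0];h/=np.linalg.norm(h)
print("front ferrule bottom",proj(s,p+[0,0,.038]-.008*h),"seen",cv(350,250)," shaft seen",cv(347,320))
S=s["pixels"].astype(int).sum(2)
# shaft edges at rows
for r in (179,180,181,182,183,184): print(r,S[r,254:266])
print("head seen",cv(347,443),at_z(s,*cv(347,443),.134))
E
```

```text
0.012 [258.60933171 183.68904319]
0.02 [258.56863039 180.98367789]
0.025 [258.54300735 179.28054686]
0.038 [258.47571276 174.8075598 ]
0.05 [258.41271498 170.62017621]
front ferrule bottom [258.31672013 176.59490861] seen (259.5357142857143, 177.39285714285714)  shaft seen (259.32142857142856, 182.39285714285714)
179 [174 349 376 373 414 431 425 397 397 369 372 373]
180 [272 357 374 377 414 431 425 401 400 372 366 372]
181 [374 374 373 376 411 428 426 397 398 372 371 372]
182 [377 374 377 376 414 427 425 403 397 373 374 376]
183 [375 377 376 379 411 431 428 402 397 371 375 367]
184 [375 377 375 395 412 429 426 397 394 363 363 324]
head seen (259.32142857142856, 191.17857142857142) [ 0.61187771 -0.02086622  0.134     ]
```

```bash
python3 - <<'E'
from h import *
s=cam("side");S=s["pixels"].astype(int).sum(2)
for r in range(186,202): print(r,S[r,248:272])
E
```

```text
186 [374 376 372 376 379 377 376 375 378 410 405 412 409 413 367 325 312 314
 313 310 315 312 314 311]
187 [375 374 376 376 376 374 377 375 366 405 402 406 400 411 365 320 304 311
 313 315 313 314 311 311]
188 [373 374 375 375 376 376 365 379 372 401 405 405 399 403 348 315 301 308
 311 314 315 313 317 316]
189 [370 369 371 365 367 357 331 339 395 405 411 407 409 410 376 422 343 258
 303 311 311 308 314 314]
190 [372 374 374 327 309 266 353 405 410 409 405 407 409 410 410 407 414 267
 260 305 311 313 309 317]
191 [375 377 371 327 272 258 393 409 408 396 379 387 401 409 407 409 414 293
 230 304 313 311 309 310]
192 [377 377 327 314 263 258 395 415 416 408 411 402 395 384 399 400 407 291
 232 252 299 308 312 311]
193 [377 371 328 313 254 238 371 409 411 412 412 411 414 409 397 369 368 275
 222 248 297 310 313 313]
194 [369 326 317 312 245 231 288 389 405 404 408 405 433 417 398 306 240 223
 219 227 294 308 313 314]
195 [326 317 315 306 247 221 235 234 251 274 306 315 311 308 254 238 231 219
 217 242 308 309 311 311]
196 [310 309 312 313 259 225 236 236 234 231 239 238 236 236 238 234 225 223
 231 288 303 311 311 310]
197 [310 310 310 314 284 251 235 235 231 238 241 242 238 238 235 233 230 253
 278 302 314 311 311 311]
198 [317 314 313 310 312 300 279 254 257 243 243 245 242 243 243 253 279 308
 314 314 313 312 311 310]
199 [315 313 310 309 311 313 314 302 305 282 272 279 270 290 283 303 314 316
 315 312 313 310 308 310]
200 [316 312 316 309 309 312 312 313 322 313 312 313 312 311 313 313 314 316
 315 315 311 313 312 311]
201 [313 309 306 310 310 309 311 313 313 312 309 307 308 311 312 309 312 312
 308 309 313 312 308 309]
```

```bash
python3 - <<'E'
from h import *
s=cam("side");S=s["pixels"].astype(int)[...,2]
for r in range(177,200): print(r,S[r,248:272])
E
```

```text
177 [44 41 26 10 10 10 10 10 10 67 90 94 94 79 14 10 10 10 10 10 10 10 10 10]
178 [ 37  43  42  41  42  27  10  10  10  84 126 134 133 103  31  10  10  10
  10  10  10  10  10  10]
179 [ 10  30  35  38  44  45  40  10  10  64 124 135 133 103  30  10  10  10
  10  10  10  10  10  10]
180 [ 10  10  10  10  28  37  25  10  10  60 125 135 132 107  39  10  10  10
  10  10  10  10  10  10]
181 [ 10  10  10  10  10  10  10  10  10  62 123 135 132 123  46  10  10  10
  10  10  10  10  10  10]
182 [ 10  10  10  10  10  10  10  10  10  64 124 134 132 124  49  10  10  10
  10  10  10  10  10  10]
183 [ 10  10  10  10  10  10  10  10  10  89 126 135 134 124  48  10  10  10
  10  10  10  10  10  10]
184 [ 10  10  10  10  10  10  10  10  10 109 129 134 135 123  51  10  10  10
  10  10  10  10  10  10]
185 [ 10  10  10  10  10  10  10  10  10 111 128 133 133 124  63  10  10  10
  10  10  10  10  10  10]
186 [ 10  10  10  10  10  10  10  10  10 117 127 127 125 129  78  20  10  10
  10  10  10  10  10  10]
187 [ 10  10  10  10  10  10  10  10  10 112 125 125 125 128  80  31  10  10
  10  10  10  10  
[... 418 characters left out ...]
]
192 [ 10  10  10  10  64  74 121 128 130 127 126 126 124 120 126 126 128  90
  70  47  16  10  10  10]
193 [ 10  10  10  10  61  61 113 128 129 128 129 129 128 126 124 115 114  84
  68  49  10  10  10  10]
194 [ 10  10  10  10  58  69  87 120 126 123 128 126 135 131 124  95  73  68
  66  53  21  10  10  10]
195 [10 10 10 24 62 66 71 72 77 84 93 96 97 97 77 70 69 67 66 54 14 10 10 10]
196 [10 10 14 10 58 67 71 72 69 70 72 73 72 73 73 70 68 67 64 38 10 10 10 10]
197 [10 10 10 10 42 63 67 69 72 71 73 74 73 72 72 70 68 64 46 22 10 10 10 10]
198 [10 10 10 10 10 26 53 65 67 69 72 72 72 69 67 67 48 11 10 10 10 10 10 10]
199 [10 10 10 10 10 10 10 28 32 56 59 58 59 48 44 15 10 10 10 10 10 10 10 10]
```

```bash
python3 - <<'E'
from h import *
s=cam("side");S=s["pixels"].astype(int)[...,2]
t=np.linspace(0,6.283,721)
def rim(c,r):
    w=np.array([proj(s,np.array(c)+[r*np.cos(a),r*np.sin(a),0]) for a in t]);return w.min(0).round(2),w.max(0).round(2)
print("head",rim([.6145,-.0234,.134],.0145));print("collar",rim([.6145,-.0234,.132],.0205),"base",rim([.6145,-.0234,.124],.0205))
a=proj(s,[.6145,-.0234,.134]);print([(proj(s,[.6145+d[0],-.0234+d[1],.134])-a)*1 for d in((.001,0),(0,.001))])
for r in range(170,180): print(r,S[r,254:268])
E
```

```text
head (array([252.95, 187.15]), array([264.56, 193.75]))
collar (array([250.57, 186.47]), array([266.95, 195.82])) base (array([250.64, 189.06]), array([266.96, 198.45]))
[array([-0.36730991, -0.08698549]), array([-0.15839539,  0.21055055])]
170 [ 60 106 124 123 134 135  66  12  13  16  10  11  17  10]
171 [ 21  10  46  91 124 130  62  16  10  10  10  11  18  10]
172 [40 41 57 58 63 97 49 11 13 11 10 13 19 10]
173 [32 35 56 66 67 61 47 32 19 15 15 13 13 10]
174 [10 10 52 68 66 72 69 62 42 14 10 10 10 10]
175 [10 10 48 64 70 69 70 68 56 11 10 10 10 10]
176 [10 10 30 65 73 75 72 69 50 10 10 10 10 10]
177 [10 10 10 77 92 95 96 80 10 10 10 10 10 10]
178 [ 10  10  10  86 127 135 133 103  34  10  10  10  10  10]
179 [ 41  10  10  82 125 134 132 103  28  10  10  10  10  10]
```

Request:
carry_out([
  [[-0.75,-0.1,2,0,0,0,5],[0,0,2,0,0,0,5],[0,0,2,0,0,0,5],[0,0,2,0,0,0,5],[0,0,2,0,0,0,5],[0,0,2,0,0,0,5],[0,0,2,0,0,0,5],[0,0,2,0,0,0,5],[0,0,1,0,0,0,5],[0,0,0,0,0,0,5],[0,0,0,0,0,0,5]],
])

```text
time_s: 10.63
ee_pos: [0.6148, -0.0226, 0.1815]
eef_rot: [3.142, 0.0, 2.844]
force: [-1.5, 1.1, 1.8]
grip_width: 0.0135
grip_force: 50.0
```

```bash
python3 -c "
from h import *
to([.6146,-.0226,.1785],2.844)"
```

```text
pos [ 0.6148 -0.0226  0.1815] [3.1415e+00 1.0000e-04 2.8438e+00] q [-0.1   0.46  1.35  0.    1.33 -1.37] t 10.6333 F [-1.51  1.06  1.8 ] M [ 0.127  0.221 -0.023] w 0.0135 gf 50.00061750411987
go mm [ 0.21 -0.03  3.03] rv [ 0.      0.0001 -0.0002]
```

Request:
carry_out([
  [[0,0,1.5,0,0,0,5],[0,0,1.5,0,0,0,5],[0,0,0,0,0,0,5],[0,0,0,0,0,0,5],[0,0,0,0,0,0,5]],
])

```text
time_s: 11.05
ee_pos: [0.615, -0.0227, 0.1788]
eef_rot: [3.141, 0.001, 2.844]
force: [-2.7, 1.2, 5.0]
grip_width: 0.0135
grip_force: 50.0
```

```bash
python3 - <<'E'
from h import *
to([.6146,-.0226,.1785],2.844)
s=cam("side")
crop(s,235,160,50,42,14,"pics/m5.png")
E
```

```text
pos [ 0.615  -0.0227  0.1788] [3.1414e+00 7.0000e-04 2.8438e+00] q [-0.1   0.47  1.36  0.    1.32 -1.37] t 11.05 F [-2.66  1.2   4.98] M [0.189 0.351 0.026] w 0.0135 gf 50.00202476978302
go mm [ 0.36 -0.05  0.35] rv [ 0.0002  0.0007 -0.0002]
```

View pics/m5.png

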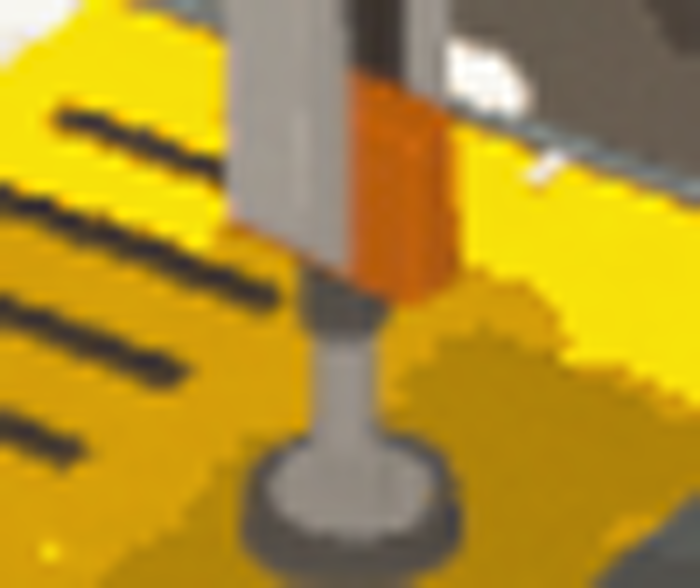

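Request:
carry_out([
  [[0,0.5,0,0,0,0,5],[0,0.5,0,0,0,0,5],[0,0,0,0,0,0,5],[0,0,0,0,0,0,5]],
])

```text
time_s: 11.43
ee_pos: [0.6152, -0.0221, 0.1788]
eef_rot: [-3.141, 0.001, 2.844]
force: [-2.6, -2.2, 5.9]
grip_width: 0.0136
grip_force: 50.0
```

Request:
carry_out([
  [[0,-0.5,0,0,0,0,5],[0,-0.5,0,0,0,0,5],[0,-0.5,0,0,0,0,5],[0,-0.5,0,0,0,0,5],[0,0,0,0,0,0,5],[0,0,0,0,0,0,5]],
])

```text
time_s: 11.93
ee_pos: [0.6149, -0.0231, 0.179]
eef_rot: [3.14, 0.001, 2.844]
force: [0.3, 3.0, 6.1]
grip_width: 0.0134
grip_force: 50.0
```

```bash
python3 -c "
from h import *
to([.6146,-.0226,.1785],2.844)"
```

```text
pos [ 0.6149 -0.0231  0.179 ] [3.1404e+00 1.3000e-03 2.8440e+00] q [-0.1   0.47  1.36  0.    1.32 -1.37] t 11.9333 F [0.3  3.04 6.09] M [ 0.76  -0.104  0.031] w 0.0134 gf 50.003891587257385
go mm [0.49 0.42 0.46] rv [ 0.0012  0.0013 -0.    ]
```

Request:
carry_out([
  [[0,0.5,1,0,0,0,5],[0,0.5,1,0,0,0,5],[0,0,0,0,0,0,5],[0,0,0,0,0,0,5]],
])

```text
time_s: 12.27
ee_pos: [0.6151, -0.0228, 0.1771]
eef_rot: [3.142, 0.001, 2.844]
force: [-2.0, -0.9, 7.5]
grip_width: 0.0134
grip_force: 50.0
```

```bash
python3 -c "
from h import *
to([.6146,-.0226,.1785],2.844)
s=cam('side');S=s['pixels'].astype(int)[...,2]
for r in range(180,204): print(r,S[r,248:272])"
```

```text
pos [ 0.6151 -0.0228  0.1771] [3.1415e+00 1.4000e-03 2.8438e+00] q [-0.1   0.47  1.36 -0.    1.32 -1.37] t 12.2667 F [-1.96 -0.86  7.51] M [-0.005  0.357  0.001] w 0.0134 gf 50.0026273727417
go mm [ 0.53 -0.01 -1.37] rv [ 0.0001  0.0014 -0.0002]
180 [29 36 45 41 43 40 34 10 59 69 63 65 37 23 20 17 17 13 14 10 10 10 10 10]
181 [10 10 10 31 39 41 38 17 59 69 69 72 65 47 26 16 10 12 10 10 10 10 10 10]
182 [10 10 10 10 10 25 10 10 49 67 71 72 70 68 51 22 10 10 10 10 10 10 10 10]
183 [10 10 10 10 10 10 10 10 45 69 69 71 71 67 51 10 10 10 10 10 10 10 10 10]
184 [10 10 10 10 10 10 10 10 10 81 85 85 84 75 10 10 10 10 10 10 10 10 10 10]
185 [ 10  10  10  10  10  10  10  10  10  91 129 137 134 103  27  10  10  10
  10  10  10  10  10  10]
186 [ 28  10  10  10  10  10  10  10  10  88 130 138 133 100  29  10  10  10
  10  10  10  10  10  10]
187 [ 10  10  10  10  10  10  10  10  10  89 128 136 132 101  27  10  10  10
  10  10  10  10  10  10]
188 [ 10  10  10  10  10  10  10  10  10  87 128 137 134 103  33  10  10  10
  10  10  10  10  10  10]
189 [ 10  10  10  10  10  10  10  10  10  88 128 135
[... 642 characters left out ...]

  73  52  15  10  10  10]
196 [ 10  10  10  10  52  67  88 122 127 131 129 128 129 126 120 126 126  94
  71  65  25  10  10  10]
197 [ 10  10  11  10  62  67  71  92 106 123 125 125 125 126 121 118 100  76
  67  63  22  10  10  10]
198 [10 10 15 10 58 68 69 71 73 82 82 93 97 98 78 71 70 67 68 62 19 10 10 10]
199 [10 10 10 10 42 64 70 72 72 72 72 74 74 73 73 72 69 68 66 47 10 10 10 10]
200 [10 10 10 10 10 42 61 68 73 73 72 73 75 70 72 71 68 64 48 11 10 10 10 10]
201 [10 10 10 10 10 10 29 55 67 70 70 69 71 70 68 68 48 17 10 10 10 10 10 10]
202 [10 10 10 10 10 10 10 10 10 31 44 46 46 48 29 10 10 10 10 10 10 10 10 10]
203 [10 10 10 10 10 10 10 10 10 10 10 10 10 10 10 10 10 10 10 10 10 10 10 10]
```

Request:
carry_out([
  [[0.2,0,1,0,0,0,5],[0.2,0,1,0,0,0,5],[0,0,1,0,0,0,5],[0,0,0,0,0,0,5],[0,0,0,0,0,0,5],[0,0,0,0,0,0,5]],
])

```text
time_s: 12.82
ee_pos: [0.615, -0.0227, 0.1747]
eef_rot: [3.141, 0.003, 2.844]
force: [-0.5, -0.2, 9.7]
grip_width: 0.0138
grip_force: 50.0
```

```bash
python3 -c "
from h import *
to([.6146,-.0226,.1785],2.844)"
```

```text
pos [ 0.615  -0.0227  0.1747] [3.1413e+00 2.6000e-03 2.8438e+00] q [-0.1   0.47  1.36 -0.    1.31 -1.37] t 12.8167 F [-0.46 -0.21  9.72] M [-0.046  0.282 -0.008] w 0.0138 gf 50.00360548496246
go mm [ 0.43 -0.02 -3.81] rv [ 0.0003  0.0026 -0.0002]
```

```bash
python3 -c "
from h import *
s=cam('side');S=s['pixels'].astype(int)[...,2]
for r in list(range(184,188))+list(range(190,205)): print(r,S[r,248:272])
crop(s,235,165,50,42,14,'pics/m6.png')"
```

```text
184 [10 10 10 10 10 10 10 10 34 66 74 73 73 69 44 10 10 10 10 10 10 10 10 10]
185 [10 10 10 10 10 10 10 10 10 75 94 88 94 79 11 10 10 10 10 10 10 10 10 10]
186 [ 33  10  10  10  10  10  10  10  10  88 129 136 134 101  29  10  10  10
  10  10  10  10  10  10]
187 [ 10  10  10  10  10  10  10  10  10  88 127 137 133 102  31  10  10  10
  10  10  10  10  10  10]
190 [ 10  10  10  10  10  10  10  10  10  91 128 137 135 104  56  26  18  10
  10  10  10  10  10  10]
191 [ 10  10  10  10  10  10  26  47  66 104 130 136 133 108  78  75  62  33
  11  10  10  10  10  10]
192 [ 10  10  10  10  10  37  65  70  72 117 131 137 134 113  86  78  68  67
  55  14  10  10  10  10]
193 [ 10  10  10  10  34  65  67  75 101 122 130 135 134 127 120 114  89  68
  69  33  10  10  10  10]
194 [ 10  10  10  10  42  64  84 113 130 128 128 128 128 130 121 126 135  89
  68  51  11  10  10  10]
195 [ 10  10  10  10  53  62 105 126 131 129 128 127 127 126 122 128 129  99
  69  54  17  10  10  10]
196 [ 10  10  10  10  53  67  91 122 129 130 127 128 128 128 123 130 127  96
  73  64  23  10  10  10]
197 [ 10  10  10  10  60  68  72  92 119 125 124 126 124 125 113 121 100  77
  66  64  22  10  10  10]
198 [10 10 10 10 59 66 71 71 72 82 81 92 95 96 76 73 69 67 65 62 24 10 10 10]
199 [10 10 10 10 38 64 71 72 72 72 74 73 75 72 72 72 71 70 65 46 10 10 10 10]
200 [10 10 10 10 10 43 62 70 72 72 73 75 73 72 74 71 69 67 47 10 10 10 10 10]
201 [10 10 10 10 10 10 28 55 68 67 70 70 69 69 67 67 52 34 10 10 10 10 10 10]
202 [10 10 10 10 10 10 10 10 10 23 44 42 46 47 33 10 10 10 10 10 10 10 10 10]
203 [10 10 10 10 10 12 10 10 10 10 10 10 10 10 10 10 10 10 10 10 10 10 10 10]
204 [10 11 10 10 10 10 10 10 10 10 10 10 10 10 10 12 10 10 10 10 10 10 10 10]
```

View pics/m6.png

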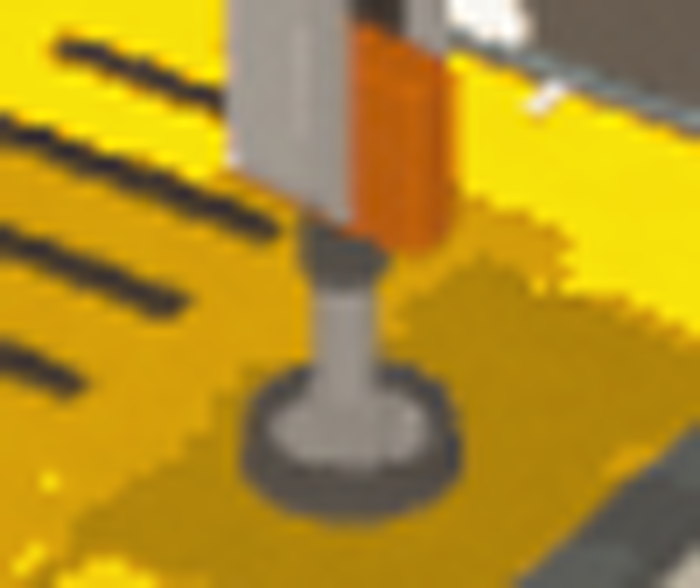

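Request:
carry_out([
  [[0,0.5,0,0,0,0,5],[0,0.5,0,0,0,0,5],[0,0.5,0,0,0,0,5],[0,0,0,0,0,0,5],[0,0,0,0,0,0,5]],
])

```text
time_s: 13.28
ee_pos: [0.6153, -0.022, 0.1746]
eef_rot: [-3.141, 0.002, 2.843]
force: [-2.4, -5.1, 10.4]
grip_width: 0.0137
grip_force: 50.0
```

```bash
python3 -c "
from h import *
to([.6146,-.0226,.1785],2.844)"
```

```text
pos [ 0.6153 -0.022   0.1746] [-3.1405e+00  2.5000e-03  2.8435e+00] q [-0.09  0.47  1.36 -0.    1.31 -1.37] t 13.2833 F [-2.36 -5.11 10.36] M [-1.095  0.527  0.019] w 0.0137 gf 50.013057589530945
go mm [ 0.49 -0.77 -3.86] rv [-0.0011  0.0025 -0.0005]
```

Request:
carry_out([
  [[0,0.4,0,0,0,0,5],[0,0.4,0,0,0,0,5],[0,0,0,0,0,0,5],[0,0,0,0,0,0,5]],
])

```text
time_s: 13.62
ee_pos: [0.6155, -0.0213, 0.1747]
eef_rot: [-3.14, 0.003, 2.843]
force: [-2.3, -4.8, 10.8]
grip_width: 0.0138
grip_force: 50.0
```

```bash
python3 -c "
from h import *
to([.6146,-.0226,.1785],2.844)"
```

```text
pos [ 0.6155 -0.0213  0.1747] [-3.1404e+00  2.6000e-03  2.8434e+00] q [-0.09  0.47  1.36 -0.    1.31 -1.37] t 13.6167 F [-2.27 -4.8  10.84] M [-1.214  0.496  0.005] w 0.0138 gf 50.01490652561188
go mm [ 0.52 -1.5  -3.82] rv [-0.0012  0.0026 -0.0006]
```

```bash
python3 - <<'E'
from h import *
c=cam("top");im=cv2.cvtColor(cv2.imread("pics/top1.png"),cv2.COLOR_BGR2RGB).astype(int)
P=im[180:200,279:301]
for r in range(20): print(180+r,P[r].sum(1))
w=np.clip(600-im[184:194,284:294].sum(2),0,None).astype(float)
print(w.astype(int))
E
```

```text
180 [458 457 458 458 460 460 398 393 389 388 392 364 366 455 462 460 460 461
 462 462 461 460]
181 [458 458 458 458 414 386 391 378 336 336 334 356 391 412 421 458 461 460
 461 462 461 461]
182 [458 458 458 427 403 332 479 502 618 624 635 559 354 332 404 422 457 462
 463 462 462 461]
183 [460 459 428 409 371 495 636 638 645 667 599 645 648 582 408 392 422 457
 461 461 462 462]
184 [458 415 404 370 552 639 658 648 644 667 651 598 648 649 629 359 392 406
 457 461 461 461]
185 [459 359 374 492 644 657 654 648 644 531 417 416 642 655 648 509 370 383
 455 461 461 462]
186 [415 355 369 557 648 658 652 647 646 361 236 522 649 654 647 630 398 377
 453 459 461 460]
187 [340 368 408 644 654 658 647 642 666 324 223 650 658 652 648 639 552 399
 395 456 461 461]
188 [321 363 388 667 658 658 646 642 584 287 229 642 657 652 645 639 548 397
 346 454 460 461]
189 [329 360 368 669 658 653 646 643 475 254 411 643 655 651 643 642 495 389
 341 455 461 460]
190 [329 364 397 562 652 649 643 642 343 229 525 650 656 647 641 664 479 393
 348 456 460 459]
191 [348 324 372 342 657 648 640 664 324 211 650 658 65
[... 530 characters left out ...]
0 448 361 319 285 284 310 309 308 309 289 271 358 442 459 459
 459 460 460 459]
198 [459 460 460 460 449 445 397 331 324 322 325 346 360 437 447 458 458 459
 458 459 459 459]
199 [460 460 461 461 462 462 456 447 445 444 444 444 447 458 458 458 458 458
 458 458 458 459]
[[  0   0   0   0   0   0   2   0   0   0]
 [  0   0   0   0  69 183 184   0   0   0]
 [  0   0   0   0 239 364  78   0   0   0]
 [  0   0   0   0 276 377   0   0   0   0]
 [  0   0   0  16 313 371   0   0   0   0]
 [  0   0   0 125 346 189   0   0   0   0]
 [  0   0   0 257 371  75   0   0   0   0]
 [  0   0   0 276 389   0   0   0   0   0]
 [  0   0   0  60 172   0   0   0   0   0]
 [131   0   0   0   7   0   0   0   0 102]]
```

Request:
carry_out([
  [[0,-0.7,-2,0,0,0,5],[1,-0.3,-2,0,0,-0.025,5],[0,0,0,0,0,0,5],[0,0,0,0,0,0,5]],
])

```text
time_s: 14.0
ee_pos: [0.6148, -0.0215, 0.1785]
eef_rot: [3.142, 0.004, 2.869]
force: [2.8, -1.9, 6.2]
grip_width: 0.0137
grip_force: 50.0
```

Request:
carry_out([
  [[0,-0.4,0,0,0,0,5],[0,-0.3,0,0,0,0,5],[0,0,0,0,0,0,5]],
])

```text
time_s: 14.25
ee_pos: [0.6147, -0.0217, 0.1784]
eef_rot: [3.141, 0.004, 2.869]
force: [2.3, 1.0, 6.0]
grip_width: 0.0135
grip_force: 50.0
```

Request:
carry_out([
  [[0,-0.4,0,0,0,0,5],[0,-0.3,0,0,0,0,5],[0,0,0,0,0,0,5]],
])

```text
time_s: 14.5
ee_pos: [0.6145, -0.0221, 0.1784]
eef_rot: [3.14, 0.003, 2.869]
force: [2.4, 2.7, 6.6]
grip_width: 0.014
grip_force: 50.0
```

Request:
carry_out([
  [[0,-0.4,0,0,0,0,5],[0,-0.3,0,0,0,0,5],[0,0,0,0,0,0,5]],
])

```text
time_s: 14.75
ee_pos: [0.6142, -0.0226, 0.1784]
eef_rot: [3.14, 0.003, 2.869]
force: [2.6, 3.6, 7.0]
grip_width: 0.014
grip_force: 50.0
```

Request:
carry_out([
  [[0,-0.3,-0.3,0,0,0,5],[0,-0.2,0,0,0,0,5],[0,0,0,0,0,0,5]],
])

```text
time_s: 15.0
ee_pos: [0.614, -0.0231, 0.1786]
eef_rot: [3.14, 0.003, 2.869]
force: [1.7, 1.7, 5.7]
grip_width: 0.0135
grip_force: 50.0
```

Request:
carry_out([
  [[0,-0.3,-0.3,0,0,0,5],[0,-0.2,0,0,0,0,5],[0,0,0,0,0,0,5]],
])

```text
time_s: 15.25
ee_pos: [0.6136, -0.0241, 0.1783]
eef_rot: [3.141, 0.002, 2.869]
force: [3.1, -0.1, 1.0]
grip_width: 0.0136
grip_force: 50.0
```

Request:
carry_out([
  [[0,-0.3,0,0,0,0,5],[0,-0.2,0,0,0,0,5],[0,0,0,0,0,0,5]],
])

```text
time_s: 15.5
ee_pos: [0.6134, -0.0244, 0.1781]
eef_rot: [3.141, 0.001, 2.869]
force: [5.6, 0.2, -0.0]
grip_width: 0.0135
grip_force: 50.0
```

Request:
carry_out([
  [[0,-0.3,0,0,0,0,5],[0,-0.2,0,0,0,0,5],[0,0,0,0,0,0,5]],
])

```text
time_s: 15.75
ee_pos: [0.6132, -0.0249, 0.1781]
eef_rot: [3.141, 0.001, 2.869]
force: [5.1, 0.5, 1.3]
grip_width: 0.0133
grip_force: 50.0
```

Request:
carry_out([
  [[-0.4,0.2,0,0,0,0,5],[-0.4,0.2,0,0,0,0,5],[0,0,1.5,0,0,0,5],[0,0,1.5,0,0,0,5],[0,0,0,0,0,0,5],[0,0,0,0,0,0,5]],
])

```text
time_s: 16.25
ee_pos: [0.6136, -0.0248, 0.1752]
eef_rot: [3.142, 0.0, 2.869]
force: [0.8, -0.2, 4.6]
grip_width: 0.0139
grip_force: 50.0
```

```bash
python3 -c "
from h import *
to([.614,-.0241,.1785],2.869)"
```

```text
pos [ 0.6136 -0.0248  0.1752] [3.1416 0.     2.8688] q [-0.1   0.47  1.36  0.    1.31 -1.4 ] t 16.25 F [ 0.79 -0.18  4.61] M [ 0.156 -0.315  0.043] w 0.0139 gf 50.00150263309479
go mm [-0.22  0.77 -3.31] rv [ 0.      0.     -0.0002]
```

Request:
carry_out([
  [[0,0,1.5,0,0,0,5],[0,0,1.5,0,0,0,5],[0,0,1.5,0,0,0,5],[0,0,1.5,0,0,0,5],[0,0,1,0,0,0,5],[0,0,0,0,0,0,5],[0,0,0,0,0,0,5],[0,0,0,0,0,0,5]],
])

```text
time_s: 16.92
ee_pos: [0.6137, -0.0248, 0.1691]
eef_rot: [3.141, 0.001, 2.869]
force: [-2.0, 0.6, 10.9]
grip_width: 0.0136
grip_force: 50.0
```

```bash
python3 -c "
from h import *
to([.614,-.0241,.1785],2.869)"
```

```text
pos [ 0.6137 -0.0248  0.1691] [3.1415e+00 9.0000e-04 2.8688e+00] q [-0.1   0.47  1.37 -0.    1.3  -1.4 ] t 16.9167 F [-1.96  0.63 10.86] M [ 0.125  0.271 -0.019] w 0.0136 gf 50.00390946865082
go mm [-0.1   0.74 -9.35] rv [ 0.0001  0.0009 -0.0002]
```

Request:
carry_out([
  [[0.2,0,1.1,0,0,0,5],[0,0,1.1,0,0,0,5],[0,0,0,0,0,0,5],[0,0,0,0,0,0,5]],
])

```text
time_s: 17.25
ee_pos: [0.6137, -0.0248, 0.1673]
eef_rot: [3.141, 0.002, 2.869]
force: [-1.3, 0.3, 12.8]
grip_width: 0.0139
grip_force: 50.0
```

Request:
carry_out([
  [[0,0,0,0,0,0.05,5],[0,0,0,0,0,0.05,5],[0,0,0,0,0,0.05,5],[0,0,0,0,0,0.05,5],[0,0,0,0,0,0.05,5],[0,0,0,0,0,0.05,5],[0,0,0,0,0,0,5]],
])

```text
time_s: 17.83
ee_pos: [0.6137, -0.0247, 0.1673]
eef_rot: [3.141, 0.001, 2.566]
force: [-0.8, 0.9, 14.0]
grip_width: 0.0136
grip_force: 50.0
```

```bash
python3 -c "
from h import *
to([.614,-.0241,.1785],2.869)"
```

```text
pos [ 0.6137 -0.0247  0.1673] [3.1407e+00 1.5000e-03 2.5656e+00] q [-0.1   0.47  1.37  0.    1.29 -1.09] t 17.8333 F [-0.77  0.87 14.02] M [ 0.282  0.265 -0.009] w 0.0136 gf 50.0051611661911
go mm [  0.06   0.64 -11.19] rv [ 0.0006  0.0016 -0.3034]
```

Request:
carry_out([
  [[0,0,-0.2,0,0,0.06,5],[0,0,0,0,0,0.06,5],[0,0,0,0,0,0.06,5],[0,0,0,0,0,0.06,5],[0,0,0,0,0,0.06,5],[0,0,0,0,0,0.06,5],[0,0,0,0,0,0.06,5],[0,0,0,0,0,0.06,5],[0,0,0,0,0,0.06,5],[0,0,0,0,0,0,5]],
])

```text
time_s: 18.67
ee_pos: [0.6139, -0.0245, 0.1675]
eef_rot: [3.14, 0.001, 2.025]
force: [-0.1, 2.8, 12.8]
grip_width: 0.0139
grip_force: 50.0
```

```bash
python3 -c "
from h import *
to([.614,-.0241,.1785],2.869)
s=cam('side');crop(s,235,165,50,42,14,'pics/m7.png')"
```

```text
pos [ 0.6139 -0.0245  0.1675] [3.1396e+00 7.0000e-04 2.0250e+00] q [-0.1   0.47  1.37  0.    1.29 -0.55] t 18.6667 F [-0.11  2.78 12.8 ] M [0.541 0.05  0.028] w 0.0139 gf 50.00520050525665
go mm [  0.31   0.34 -10.98] rv [ 0.0015  0.0015 -0.844 ]
```

View pics/m7.png

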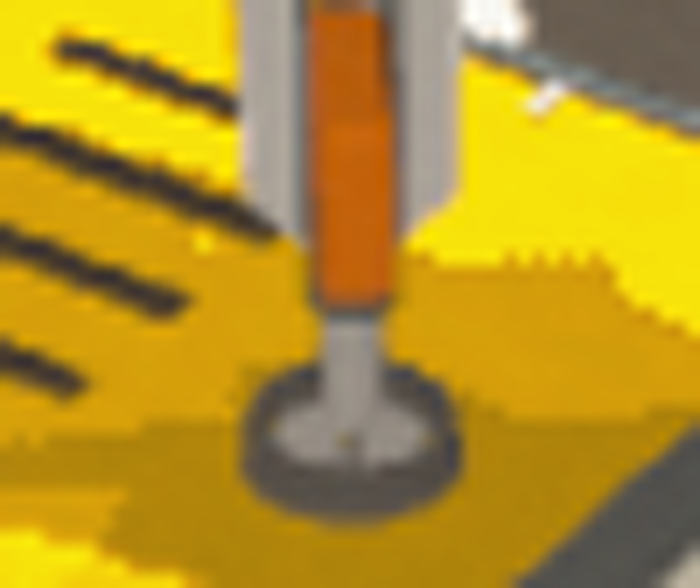

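Request:
carry_out([
  [[0,0,0,0,0,0.05,5],[0,0,0,0,0,0.05,5],[0,0,0,0,0,0.05,5],[0,0,0,0,0,0.05,5],[0,0,0,0,0,0,5]],
])

```text
time_s: 19.13
ee_pos: [0.6139, -0.0244, 0.1676]
eef_rot: [3.139, 0.0, 1.826]
force: [0.0, 2.1, 12.6]
grip_width: 0.0136
grip_force: 50.0
```

```bash
python3 -c "
from h import *
to([.614,-.0241,.1785],2.869)"
```

```text
pos [ 0.6139 -0.0244  0.1676] [3.1393e+00 3.0000e-04 1.8257e+00] q [-0.1   0.47  1.37  0.    1.29 -0.35] t 19.1333 F [ 0.02  2.12 12.58] M [ 0.583 -0.07   0.02 ] w 0.0136 gf 50.00511288642883
go mm [  0.3    0.21 -10.92] rv [ 0.0019  0.0014 -1.0433]
```

Request:
carry_out([
  [[0,0,0,0,0,0.03,5],[0,0,0,0,0,0.03,5],[0,0,0,0,0,0,5]],
])

```text
time_s: 19.38
ee_pos: [0.6139, -0.0244, 0.1676]
eef_rot: [3.139, 0.0, 1.767]
force: [-0.0, 1.2, 13.0]
grip_width: 0.0135
grip_force: 50.0
```

```bash
python3 -c "
from h import *
to([.614,-.0241,.1785],2.869)"
```

```text
pos [ 0.6139 -0.0244  0.1676] [3.1392e+00 1.0000e-04 1.7670e+00] q [-0.1   0.47  1.37  0.    1.29 -0.3 ] t 19.3833 F [-0.04  1.22 13.  ] M [ 0.594 -0.105  0.009] w 0.0135 gf 50.004889369010925
go mm [  0.32   0.17 -10.93] rv [ 0.002   0.0014 -1.102 ]
```

Request:
carry_out([
  [[0,0,0,0,0,0.025,5],[0,0,0,0,0,0.025,5],[0,0,0,0,0,0,5]],
])

```text
time_s: 19.63
ee_pos: [0.6139, -0.0244, 0.1676]
eef_rot: [3.139, 0.0, 1.717]
force: [0.5, 1.9, 12.8]
grip_width: 0.0136
grip_force: 50.0
```

```bash
cat > r.py <<'E'
from h import *
o=telemetry.get_obs();print("yaw",o["eef_rot"][2].round(4),"Mz",o["moment"].round(3),"tau6",o["tau"][5].round(4),"F",o["force"].round(1),o["ee_pos"].round(4))
E
python3 r.py
```

```text
yaw 1.7173 Mz [ 0.6   -0.148  0.015] tau6 0.56 F [ 0.5  1.9 12.8] [ 0.6139 -0.0244  0.1676]
```

Request:
carry_out([
  [[0,0,0,0,0,0.025,5],[0,0,0,0,0,0.025,5],[0,0,0,0,0,0,5]],
])

```text
time_s: 19.88
ee_pos: [0.614, -0.0244, 0.1676]
eef_rot: [3.139, -0.0, 1.667]
force: [0.3, 2.0, 13.4]
grip_width: 0.0138
grip_force: 50.0
```

```bash
python3 r.py
```

```text
yaw 1.6673 Mz [ 0.56  -0.195  0.029] tau6 0.5598 F [ 0.3  2.  13.4] [ 0.614  -0.0244  0.1676]
```

Request:
carry_out([
  [[0,0,0,0,0,0.025,5],[0,0,0,0,0,0.025,5],[0,0,0,0,0,0,5]],
])

```text
time_s: 20.13
ee_pos: [0.614, -0.0244, 0.1676]
eef_rot: [3.139, -0.0, 1.617]
force: [-0.2, 2.0, 12.9]
grip_width: 0.0136
grip_force: 50.0
```

```bash
python3 r.py
```

```text
yaw 1.6173 Mz [ 0.573 -0.161 -0.025] tau6 0.5597 F [-0.2  2.  12.9] [ 0.614  -0.0244  0.1676]
```

Request:
carry_out([
  [[0,0,0,0,0,0.025,5],[0,0,0,0,0,0.025,5],[0,0,0,0,0,0,5]],
])

```text
time_s: 20.38
ee_pos: [0.614, -0.0244, 0.1676]
eef_rot: [3.139, -0.0, 1.567]
force: [0.3, 2.0, 13.2]
grip_width: 0.0134
grip_force: 50.0
```

```bash
python3 r.py
```

```text
yaw 1.5673 Mz [ 0.567 -0.199 -0.002] tau6 0.5597 F [ 0.3  2.  13.2] [ 0.614  -0.0244  0.1676]
```

Request:
carry_out([
  [[0,0,0,0,0,0.025,5],[0,0,0,0,0,0.025,5],[0,0,0,0,0,0,5]],
])

```text
time_s: 20.63
ee_pos: [0.614, -0.0244, 0.1676]
eef_rot: [3.139, -0.0, 1.517]
force: [0.7, 1.0, 13.2]
grip_width: 0.0137
grip_force: 50.0
```

```bash
python3 r.py
```

```text
yaw 1.5173 Mz [ 0.607 -0.174  0.051] tau6 0.5597 F [ 0.7  1.  13.2] [ 0.614  -0.0244  0.1676]
```

Request:
carry_out([
  [[0,0,0,0,0,0.025,5],[0,0,0,0,0,0.025,5],[0,0,0,0,0,0,5]],
])

```text
time_s: 20.88
ee_pos: [0.614, -0.0244, 0.1676]
eef_rot: [3.139, -0.001, 1.467]
force: [0.7, 2.2, 13.0]
grip_width: 0.0137
grip_force: 50.0
```

```bash
python3 r.py
```

```text
yaw 1.4674 Mz [ 0.659 -0.284 -0.035] tau6 0.5598 F [ 0.7  2.2 13. ] [ 0.614  -0.0244  0.1676]
```

Request:
carry_out([
  [[0,0,0,0,0,0.025,5],[0,0,0,0,0,0.025,5],[0,0,0,0,0,0,5]],
])

```text
time_s: 21.13
ee_pos: [0.6141, -0.0245, 0.1676]
eef_rot: [3.139, -0.001, 1.417]
force: [1.3, 1.8, 13.1]
grip_width: 0.0137
grip_force: 50.0
```

```bash
python3 r.py
```

```text
yaw 1.4173 Mz [ 0.423 -0.232  0.015] tau6 0.5845 F [ 1.3  1.8 13.1] [ 0.6141 -0.0245  0.1676]
```

Request:
carry_out([
  [[0,0,0,0,0,0.025,5],[0,0,0,0,0,0.025,5],[0,0,0,0,0,0,5]],
])

```text
time_s: 21.38
ee_pos: [0.6141, -0.0245, 0.1676]
eef_rot: [3.139, -0.001, 1.367]
force: [0.3, 1.5, 12.2]
grip_width: 0.0136
grip_force: 50.0
```

```bash
python3 r.py
```

```text
yaw 1.3674 Mz [ 0.417 -0.277  0.08 ] tau6 0.6383 F [ 0.3  1.5 12.2] [ 0.6141 -0.0245  0.1676]
```

Request:
carry_out([
  [[0,0,0,0,0,-0.015,5],[0,0,-1,0,0,0,5],[0,0,-1,0,0,0,5],[0,0,-1,0,0,0,5],[0,0,-1,0,0,0,5],[0,0,-1,0,0,0,5],[0,0,0,0,0,0,5],[0,0,0,0,0,0,5]],
])

```text
time_s: 22.05
ee_pos: [0.614, -0.0245, 0.172]
eef_rot: [3.139, -0.001, 1.384]
force: [1.7, 1.2, 7.8]
grip_width: 0.0137
grip_force: 50.0
```

```bash
python3 r.py
```

```text
yaw 1.384 Mz [ 0.363 -0.765  0.038] tau6 0.056 F [1.7 1.2 7.8] [ 0.614  -0.0245  0.172 ]
```

Request:
carry_out([
  [[0,0,-1,0,0,0,5],[0,0,-0.5,0,0,0,5],[0,0,0,0,0,0,5]],
])

```text
time_s: 22.3
ee_pos: [0.6139, -0.0245, 0.1731]
eef_rot: [3.14, -0.0, 1.384]
force: [4.6, 1.5, 6.4]
grip_width: 0.0139
grip_force: 50.0
```

```bash
python3 r.py
```

```text
yaw 1.3839 Mz [ 0.429 -1.147  0.053] tau6 0.0528 F [4.6 1.5 6.4] [ 0.6139 -0.0245  0.1731]
```

```bash
python3 -c "
from h import *
s=cam('side');S=s['pixels'].astype(int)[...,2]
for r in list(range(183,187))+list(range(189,200)): print(r,S[r,250:270])"
```

```text
183 [10 10 10 10 10 10 10 26 50 69 70 70 65 10 10 10 10 10 10 10]
184 [10 10 10 10 10 10 10 44 66 72 71 68 63 10 10 10 10 10 10 10]
185 [10 10 10 10 10 10 10 47 83 81 81 81 48 10 10 10 10 10 10 10]
186 [ 10  10  10  10  10  10  10  56 125 123 118 120  49  10  10  10  10  10
  10  10]
189 [ 10  10  10  10  10  10  10  62 123 133 130 124  49  10  10  10  10  10
  10  10]
190 [ 10  10  10  10  10  10  10  73 124 134 131 123  63  10  10  10  10  10
  10  10]
191 [ 10  10  10  10  19  46  73  93 127 133 132 123  93  82  67  40  10  10
  10  10]
192 [ 10  10  10  37  64  80  98 117 129 133 131 123 131 119  97  71  54  10
  10  10]
193 [ 10  10  30  61  75 128 132 119 124 129 130 121 136 131 128  83  66  14
  10  10]
194 [ 10  10  43  62 107 127 130 123 120 120 120 124 130 130 128 102  74  51
  15  10]
195 [ 10  10  55  63 102 127 129 123 118 116 122 129 130 130 129 105  73  50
  15  10]
196 [ 10  10  50  66  84 121 125 122 122 111 127 132 128 128 128  92  72  62
  21  10]
197 [ 10  10  60  68  70  89 104 120 123 124 129 127 124 123  97  75  66  64
  15  10]
198 [ 10  10  58  67  69  71  73  80  82  97 102 100  80  71  71  67  66  61
  22  10]
199 [10 10 40 63 70 72 73 74 73 73 74 71 72 71 70 68 64 45 11 10]
```

Request:
carry_out([
  [[0,0,-1,0,0,0,5],[0,0,-0.5,0,0,0,5],[0,0,0,0,0,0,5],[0,0,0,0,0,0,5]],
])

```text
time_s: 22.68
ee_pos: [0.6137, -0.0246, 0.1736]
eef_rot: [3.141, -0.0, 1.384]
force: [7.4, 1.7, -0.5]
grip_width: 0.0138
grip_force: 50.0
```

```bash
python3 r.py; python3 -c "
from h import *
s=cam('side');S=s['pixels'].astype(int)[...,2]
for r in list(range(183,187))+list(range(189,200)): print(r,S[r,250:270])"
```

```text
yaw 1.3838 Mz [ 0.267 -1.737  0.101] tau6 0.0456 F [ 7.4  1.7 -0.5] [ 0.6137 -0.0246  0.1736]
183 [10 10 10 10 10 10 10 30 50 68 71 69 67 10 10 10 10 10 10 10]
184 [10 10 10 10 10 10 10 61 70 74 71 73 65 10 10 10 10 10 10 10]
185 [ 10  10  10  10  10  10  10  29  88  87  85 100  48  10  10  10  10  10
  10  10]
186 [ 10  10  10  10  10  10  10  47 123 132 132 125  51  10  10  10  10  10
  10  10]
189 [ 10  10  10  10  10  10  10  50 122 132 132 125  50  10  10  10  10  10
  10  10]
190 [ 10  10  10  10  10  10  10  54 123 135 130 123  64  10  10  10  10  10
  10  10]
191 [ 10  10  10  10  24  48  73  89 125 133 130 124  92  85  69  45  10  10
  10  10]
192 [ 10  10  10  33  65  81 100 123 129 133 132 123 131 137 102  75  55  10
  10  10]
193 [ 10  10  33  64  76 129 131 129 124 130 129 121 128 130 129  92  68  22
  10  10]
194 [ 10  10  44  64 108 129 131 123 119 117 116 123 129 130 128 104  73  52
  13  10]
195 [ 10  10  53  64 102 127 128 122 117 118 122 131 129 130 128 108  74  54
  16  10]
196 [ 10  10  52  69  88 120 126 128 121 122 128 129 128 126 125  91  70  63
  21  10]
197 [ 10  10  63  69  70  92 102 119 123 127 126 124 119 121  96  75  67  63
  17  10]
198 [10 10 59 68 70 71 71 81 85 98 97 97 78 71 71 69 66 62 18 10]
199 [10 10 38 63 71 72 72 72 72 73 74 72 74 71 70 66 63 43 11 10]
```

Request:
carry_out([
  [[0.1,0.4,0,0,0,-0.02,5],[0.1,0.4,0,0,0,-0.02,5],[0,0,0,0,0,0,5],[0,0,0,0,0,0,5]],
])

```text
time_s: 23.07
ee_pos: [0.614, -0.0246, 0.1736]
eef_rot: [-3.141, -0.0, 1.424]
force: [3.2, 1.4, -0.9]
grip_width: 0.0139
grip_force: 50.0
```

```bash
python3 r.py
```

```text
yaw 1.4235 Mz [ 0.185 -0.792  0.075] tau6 -0.146 F [ 3.2  1.4 -0.9] [ 0.614  -0.0246  0.1736]
```

Request:
carry_out([
  [[0,0.4,0,0,0,-0.02,5],[0,0,0,0,0,0,5],[0,0,-1,0,0,0,5],[0,0,-1,0,0,0,5],[0,0,0,0,0,0,5]],
])

```text
time_s: 23.48
ee_pos: [0.6145, -0.0248, 0.1762]
eef_rot: [-3.141, 0.0, 1.444]
force: [-0.5, -0.4, -0.9]
grip_width: 0.0136
grip_force: 50.0
```

```bash
python3 r.py
```

```text
yaw 1.4436 Mz [-0.073  0.054  0.031] tau6 0.002 F [-0.5 -0.4 -0.9] [ 0.6145 -0.0248  0.1762]
```

Free. Lift well clear and check the stud.

Request:
carry_out([
  [[0,0,-2,0,0,0,5],[0,0,-3,0,0,0,5],[0,0,-10,0,0,0,5],[0,0,-20,0,0,0,5],[0,0,-20,0,0,0,5],[0,0,0,0,0,0,5]],
])

```text
time_s: 23.98
ee_pos: [0.6159, -0.0248, 0.2361]
eef_rot: [3.135, -0.0, 1.444]
force: [-0.1, -0.3, 0.1]
grip_width: 0.0137
grip_force: 50.0
```

```bash
python3 r.py; python3 -c "
from h import *
s=cam('side');crop(s,220,150,80,60,10,'pics/m8.png')"
```

```text
yaw 1.4438 Mz [-0.019 -0.134  0.043] tau6 -0.0025 F [-0.1 -0.3  0.1] [ 0.6159 -0.0248  0.2361]
```

View pics/m8.png

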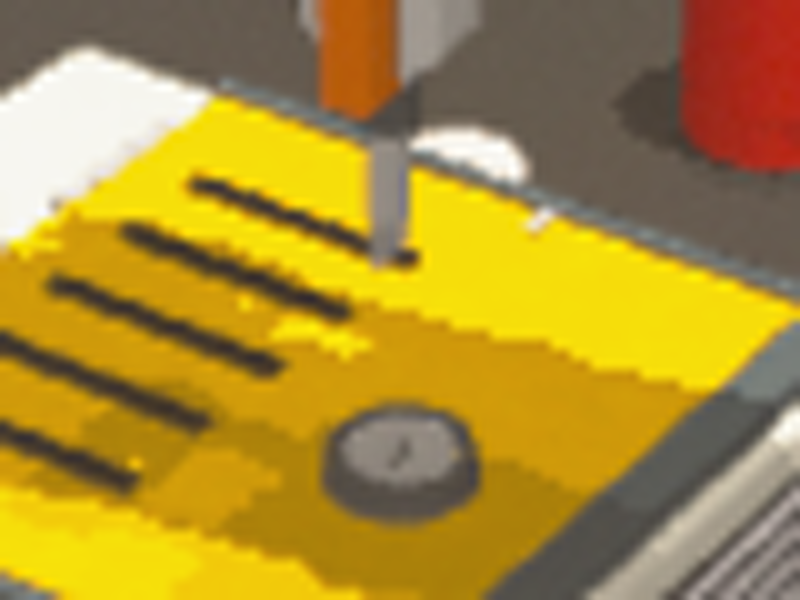

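Request:
carry_out([
  [[30.8,-15.2,-2,0,0,0,5],[30.8,-15.2,-2,0,0,0,5],[30.8,-15.2,-2,0,0,0,5],[30.8,-15.2,-2,0,0,0,5],[30.8,-15.2,-2,0,0,0,5],[30.8,-15.2,-2,0,0,0,5],[30.8,-15.2,-2,0,0,0,5],[30.8,-15.2,-2,0,0,0,5],[30.8,-15.2,-2,0,0,0,5],[30.8,-15.2,-2,0,0,0,5],[30.8,-15.2,-2,0,0,0,5],[30.8,-15.2,-2,0,0,0,5]],
])

```text
time_s: 25.03
ee_pos: [0.4795, 0.3664, 0.2543]
eef_rot: [-3.141, 0.001, 1.444]
force: [0.3, -0.9, -0.5]
grip_width: 0.0137
grip_force: 50.0
```

Request:
carry_out([
  [[0,0,0,0,0,-0.12,5],[0,0,0,0,0,-0.12,5],[0,0,0,0,0,-0.12,5],[0,0,0,0,0,-0.12,5],[0,0,0,0,0,-0.12,5],[0,0,0,0,0,-0.12,5],[0,0,0,0,0,-0.12,5],[0,0,0,0,0,-0.12,5],[0,0,0,0,0,-0.12,5],[0,0,0,0,0,-0.12,5],[0,0,0,0,0,-0.12,5],[0,0,0,0,0,-0.12,5],[0,0,0,0,0,-0.12,5],[0,0,0,0,0,-0.12,5],[0,0,0,0,0,-0.12,5],[0,0,0,0,0,-0.12,5],[0,0,0,0,0,0,5],[0,0,0,0,0,0,5]],
])

```text
time_s: 26.53
ee_pos: [0.4804, 0.3649, 0.2544]
eef_rot: [-3.141, -0.001, -2.923]
force: [-0.7, 0.3, -0.4]
grip_width: 0.0139
grip_force: 50.0
```

```bash
python3 -c "
from h import *
to([.4813,.3652,.135],-2.8994)"
```

```text
pos [0.4804 0.3649 0.2544] [-3.1413e+00 -9.0000e-04 -2.9233e+00] q [ 0.59  0.39  1.29  0.    1.47 -1.2 ] t 26.5333 F [-0.68  0.25 -0.37] M [ 0.038 -0.153  0.068] w 0.0139 gf 49.99926745891571
go mm [ -1.09   0.12 119.36] rv [-0.0003 -0.0009 -0.0239]
```

Request:
carry_out([
  [[-1,0.1,30,0,0,-0.024,5],[0,0,35,0,0,0,5],[0,0,35,0,0,0,5],[0,0,19,0,0,0,5],[0,0,0,0,0,0,5],[0,0,0,0,0,0,5]],
])

```text
time_s: 27.03
ee_pos: [0.4813, 0.3652, 0.1359]
eef_rot: [-3.141, -0.001, -2.898]
force: [0.3, -0.1, -0.1]
grip_width: 0.0136
grip_force: 50.0
```

Request:
carry_out([
  [[0,0,6,0,0,0,5],[0,0,6,0,0,0,5],[0,0,6,0,0,0,5],[0,0,6,0,0,0,5],[0,0,6,0,0,0,5],[0,0,0,0,0,0,5]],
])

```text
time_s: 27.53
ee_pos: [0.481, 0.365, 0.1047]
eef_rot: [-3.141, -0.002, -2.896]
force: [-0.7, -0.6, -0.9]
grip_width: 0.0135
grip_force: 50.0
```

```bash
python3 -c "
from h import *
to([.4813,.3652,.0655],-2.8994)"
```

```text
pos [0.481  0.365  0.1047] [-3.1410e+00 -1.6000e-03 -2.8956e+00] q [ 0.59  0.51  1.46 -0.    1.16 -1.23] t 27.5333 F [-0.66 -0.56 -0.9 ] M [ 0.112 -0.18  -0.021] w 0.0135 gf 49.999786019325256
go mm [-0.36  0.13 39.17] rv [-0.0006 -0.0016  0.0038]
```

Tip is in the hole without contact. Continue slowly.

Request:
carry_out([
  [[-0.3,0.1,5,0,0,0,5],[0,0,5,0,0,0,5],[0,0,5,0,0,0,5],[0,0,5,0,0,0,5],[0,0,0,0,0,0,5]],
])

```text
time_s: 27.95
ee_pos: [0.4813, 0.3652, 0.0848]
eef_rot: [-3.141, -0.002, -2.895]
force: [-0.3, -0.3, -1.3]
grip_width: 0.0136
grip_force: 50.0
```

Request:
carry_out([
  [[0,0,3,0,0,0,5],[0,0,3,0,0,0,5],[0,0,3,0,0,0,5],[0,0,3,0,0,0,5],[0,0,2,0,0,0,5],[0,0,0,0,0,0,5]],
])

```text
time_s: 28.45
ee_pos: [0.4816, 0.3654, 0.0715]
eef_rot: [-3.141, -0.001, -2.895]
force: [-0.1, -0.7, -1.1]
grip_width: 0.0137
grip_force: 50.0
```

Request:
carry_out([
  [[0,0,2,0,0,0,5],[0,0,2,0,0,0,5],[0,0,0,0,0,0,5],[0,0,0,0,0,0,5]],
])

```text
time_s: 28.78
ee_pos: [0.4817, 0.3655, 0.0679]
eef_rot: [-3.142, -0.0, -2.895]
force: [-0.2, 0.6, -0.9]
grip_width: 0.0137
grip_force: 50.0
```

Request:
carry_out([
  [[0,0,1,0,0,0,5],[0,0,1,0,0,0,5],[0,0,0.5,0,0,0,5],[0,0,0,0,0,0,5],[0,0,0,0,0,0,5]],
])

```text
time_s: 29.2
ee_pos: [0.4817, 0.3655, 0.0655]
eef_rot: [-3.142, -0.0, -2.895]
force: [0.3, -0.8, -1.1]
grip_width: 0.0131
grip_force: 50.0
```

Request:
carry_out([
  [[0,0,0.8,0,0,0,5],[0,0,0.7,0,0,0,5],[0,0,0,0,0,0,5],[0,0,0,0,0,0,5]],
])

```text
time_s: 29.53
ee_pos: [0.4818, 0.3656, 0.0655]
eef_rot: [3.141, 0.001, -2.895]
force: [-6.2, -4.5, 14.1]
grip_width: 0.0135
grip_force: 50.0
```

Request:
carry_out([
  [[0,0,-1.3,0,0,0,5],[0,0,0,0,0,0,5],[0,0,0,0,0,0,16],[0,0,0,0,0,0,20],[0,0,0,0,0,0,30],[0,0,0,0,0,0,45],[0,0,0,0,0,0,45],[0,0,0,0,0,0,45],[0,0,0,0,0,0,45]],
])

```text
time_s: 30.28
ee_pos: [0.4818, 0.3655, 0.0653]
eef_rot: [3.142, -0.0, -2.895]
force: [0.5, -0.1, 0.5]
grip_width: 0.0445
grip_force: 0.0
```

Request:
carry_out([
  [[0,0,-3,0,0,0,45],[0,0,-10,0,0,0,45],[0,0,-20,0,0,0,45],[0,0,-25,0,0,0,45],[0,0,-30,0,0,0,45],[0,0,-30,0,0,0,45],[-10,-38,-5,0,0,0,45],[-10,-38,-5,0,0,0,45],[-10,-38,-5,0,0,0,45],[-10,-38,-5,0,0,0,45],[0,-38,-5,0,0,0,45],[0,-38,0,0,0,0,45],[0,0,0,0,0,0,45],[0,0,0,0,0,0,45]],
])

```text
time_s: 31.45
ee_pos: [0.5765, 0.1525, 0.2093]
eef_rot: [3.142, 0.001, -2.898]
force: [-0.4, 0.2, -0.9]
grip_width: 0.0456
grip_force: 0.0
```

```bash
python3 r.py; python3 - <<'E'
from h import *
c=cam("top","pics/topE.png");s=cam("side","pics/sideE.png")
for n,a,b in(("top",cv2.imread("pics/top1.png"),cv2.imread("pics/topE.png")),("side",cv2.imread("pics/side1.png"),cv2.imread("pics/sideE.png"))):
    for im in(a,b):
        h=cv2.cvtColor(im,cv2.COLOR_BGR2HSV);m=cv2.inRange(h,(5,200,110),(14,255,255))
        x0,x1,y0,y1=(95,160,230,310) if n=="top" else (215,300,325,400)
        ys,xs=np.nonzero(m[y0:y1,x0:x1]);r=cv2.minAreaRect(np.c_[xs,ys].astype(np.float32)) if len(xs) else None
        print(n,len(xs),xs.mean()+x0 if len(xs) else 0,ys.mean()+y0 if len(xs) else 0,r)
h=cv2.cvtColor(cv2.imread("pics/sideE.png"),cv2.COLOR_BGR2RGB).astype(int)[...,2]
for r in range(190,199): print(r,h[r,250:270])
E
```

```text
yaw -2.8983 Mz [ 0.085 -0.148 -0.015] tau6 -0.3914 F [-0.4  0.2 -0.9] [0.5765 0.1525 0.2093]
top 89 117.74157303370787 256.7191011235955 ((22.80769157409668, 26.538461685180664), (18.238800048828125, 5.295135498046875), 78.69007110595703)
top 0 0 0 None
side 249 243.46987951807228 346.77510040160644 ((28.5, 21.5), (13.0, 23.0), 90.0)
side 242 242.6900826446281 347.39256198347107 ((27.5, 21.5), (13.0, 23.0), 90.0)
190 [155  38  10  10  10  10  10  13  73  85  78  77  41  10  10  10  10  10
  10  10]
191 [159  68  10  10  10  56 112 132 151 170 155 146 133 135 105  54  10  10
  10  10]
192 [170  76  10  24 101 129 170 226 231 230 233 219 230 225 168 118  82  10
  10  10]
193 [148  12  10 103 107 234 233 231 230 226 174 215 229 231 229 149 115  10
  10  10]
194 [126  10  44  95 185 227 231 229 226 182 122 231 232 231 228 177 115  64
  10  10]
195 [ 72  10  65  93 152 222 229 228 206 135 158 225 231 230 227 196 124  72
  10  10]
196 [ 10  10  47  94 112 188 222 227 181 152 224 232 233 228 217 132 101  83
  10  10]
197 [ 10  10  56  73 101 115 183 216 220 223 226 232 238 216 137 105  79  78
  10  10]
198 [ 10  10  55  73  78  88  98 128 121 127 158 129 113 104  90  84  84  75
  10  10]
```

```bash
python3 -c "
from station import ctrl
print(ctrl.hand_in())"
```

```text
the job is handed in; nothing more can be done
None
```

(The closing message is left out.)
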